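Change over the roll-top slide stores

TASK

Change over the two roll-top slide stores on the lab bench: first roll the tambour of the orange-handled store fully shut, and then roll the tambour of the blue-handled store fully open for the next batch. The two batches must never lie wide open at the same time.

Things in the scene. Friction and masses are not known exactly. Their poses are not given: they have to be found in the camera images.
- orange_store: Cream roll-top slide store with an orange tag, leading slat and bar handle, fixed level on the bench: 216 mm deep (x), 170 wide (y), 218 high, half-drum top. Origin: centre of its underside; its -x is its front, z up. Its slatted tambour runs on a circular track about a level axis along y, 110 mm above the origin; slats' outer surface at 98 mm from that axis, cheeks at y +-77 to 85 reach 108.
- orange_tambour (a joint): Orange store's tambour, rad about the drum axis: 0 fully shut (bar low in front), 1.15 fully open (over the top to the rear), a stop at each end. At value q the middle of its handle bar is in the store's frame at x = -147 cos(0.942+q), y = 0, z = 110 + 147 sin(0.942+q) mm. Starts 0.7 to 1.12. Takes 1 to 6 N at the bar; stays where it is left.
- blue_store: The same store with a blue tag, leading slat and handle; sizes and frame as orange_store. The handle of both is a round bar 12 mm thick along y, 100 mm between its two 10 mm end posts, its centre line 49 mm off the slats. It can be pinched or pushed from straight above, tool vertical throughout, one finger in front of the bar and one behind, opened to about 60 mm; it turns freely in the pinch.
- blue_tambour (a joint): Blue store's tambour, rad about its drum axis: 0 fully shut, 1.15 fully open; bar position, stops and drag as for orange_tambour. Starts 0.02 to 0.3 (shut or a little ajar).

How it is judged:
On the way, in this order (a step that is already met when the one before it is completed fails the run):
1. the orange-handled store is rolled shut while the blue-handled one is still no more than ajar (value of joint orange_tambour below 0.175 rad and value of joint blue_tambour below 0.5 rad), for 0.2 s.
2. then the blue-handled store is rolled open (value of joint blue_tambour above 0.975 rad and value of joint orange_tambour below 0.175 rad), for 0.2 s.
At the end, for the whole second after the job is handed in: The orange-handled store's tambour is shut to within 10 degrees (0.175 rad) of its stop and the blue-handled store's tambour is open to within 10 degrees of its stop (above 0.975 rad), both at rest (all of step 2 and velocity of joint orange_tambour between -0.05 and 0.05 rad/s and velocity of joint blue_tambour between -0.05 and 0.05 rad/s); the robot touches nothing.
It fails at once if both stores stand open at the same time (both more than 0.6 rad) (value of joint each of orange_tambour, blue_tambour above 0.6 rad).
It also fails if it takes over 51 s, if anything falls off the work surface, if the arm or the gripper's body presses on something with over 40 N, if the wrist force passes 120 N, or if a joint passes its speed limit or range.

ROBOT

A 6-joint arm with a two-finger parallel gripper is mounted at the origin on the work surface. World frame = base frame: x ahead of the robot, y to its left, z up, the work surface at z = 0. Lengths are in m, angles in rad, forces in N, time in s.
With the tool pointing down it reaches from about 0.225 to 0.875 m from the base axis. Payload 3.4 kg.
Tool frame: the origin (TCP) lies on the centre line of the jaws, within the pads' length; the fingertips stand 11 mm ahead of it and the grasp point (between the pads) lies 8 mm behind it; z points along the fingers, y is the line along which they close (so a half turn about z gives the same grasp; the last joint's range is limited). The gripper opens to 85 mm and grips with 20 to 120 N. Pads are 22 mm wide; open, the fingers measure 114 mm over their backs; the gripper's body (76 mm by 85 mm) begins 54 mm behind the grasp point. The pads swing forward as they close: fully open they stand 13 mm farther back than shut.
Start: joints at [1.196, 0.276, 1.505, -0, 1.361, -0.121], TCP at [0.144, 0.557, 0.242] pointing down, gripper open.
Joint ranges: [-2.89, 2.89], [-0.75, 2.08], [0.22, 2.7], [-1.18, 4.32], [0.11, 2.71], [-2.7, 2.7]. Speed limits (rad/s): [2.57, 2.57, 3.14, 3.14, 3.14, 3.14].

INTERFACE

Orientations are given as a unit quaternion [w, x, y, z].
In Python, from rig import manip, eyes, job gives the robot as it stands.
- The arm moves only by the tool drive_tool, never from a script. Its argument "rows" is a list of rows, each a list of 3 entries, a list of its own where there are three numbers: the turn, a rotation vector about the world's x, y, z in rad, then the shift along the world's x, y, z in cm, then the finger opening in cm, from 0 to 8.54. A call has 1 to 8 rows; each row shifts and turns the commanded pose from where the row before left it; what a row does not reach is not made up. A row lasts 1/8 s, in which the tool goes at most 62.5 mm and 10.7 degrees, less where a joint would pass 70% of its speed; a pose out of reach is approached as far as the arm can. A call is refused whole if a number of a shift passes 6.25 or a number of a turn 0.188, either way. A call with a gripper value outside its range is refused whole. The fingers move at their own pace and stop on an object; "force" is the grip in N (left out, the last holds). Time passes only in rows, so rows that do not move let the fingers close. It gives the time, the measured TCP pose, the force, the opening and the grip force at its end, in the units of the state.
- manip.get_state(): the state, without advancing time (a new reading comes with each control period).
- eyes.get_image(name): name is "scene" or "top"; returns the picture (384x512x3 uint8, red, green, blue); there is no depth.
- eyes.get_calibration(name): a dict with "camera_matrix" (3x3 intrinsics, pixels), "k1" (the pictures are not rectified: a ray, as slopes to the right and down, at radius r is drawn at 1 + k1 r^2 times it, then the intrinsics apply), "view" (4x4, takes a point from world to camera coordinates). Camera axes: x right, y up, looking along -z (the intrinsics and any distortion apply to the point x, -y, -z); pixel columns grow to the right and rows downward; lengths in m; the calibration is good to about 2 mm. A picture is of the moment at which its call begins. get_calibration takes no time and is no camera call.
- job.sign_off(): hands the job in; it is judged then, once.
The state is a dict: "clock": time; "qpos": joint angles; "qd": joint speeds; "effort": joint torques, N m; "position": TCP position; "ee_rot": TCP orientation; "contact_force": force on the tool from outside, world axes, zero at the start; "moment": the same for the moment, N m; "width": finger opening in m; "gripper_force": force on a finger pad.
Only numpy, scipy, OpenCV 4.12 (cv2) and the standard library are available. Lean on these libraries where they do the work, as an engineer would, in place of code of your own. Each camera call takes 0.05 s, during which the arm holds its last target. There are 200 camera calls.

## Working session

There is one attempt and no reset: what is moved stays moved. The work goes in short steps, Python scripts to look and compute and a tool call to move; the robot and the scene stay as the last step left them, time stands still between calls to the robot, and variables do not carry over. Pictures are saved under pics/ and viewed, at most 10 in all, crops included, and the job is handed in when it is done.

Besides the shell and the picture viewer there is one more tool, called after "Emit:" by a JSON object that holds its "method" and its "body", one argument or row to a line. drive_tool: Moves the arm, as the interface text tells. Its arguments: {"type":"object","properties":{"rows":{"type":"array"},"force":{"type":"number"}},"required":["rows"]}

```bash
mkdir -p pics; python3 - <<'E'
from rig import manip, eyes
import cv2,numpy as np
for n in("scene","top"):
    im=eyes.get_image(n); cv2.imwrite(f"pics/{n}0.png",im[:,:,::-1]); c=eyes.get_calibration(n)
    print(n,np.round(c["camera_matrix"],1).tolist(),c["k1"],np.round(c["view"],3).tolist())
s=manip.get_state();print(s["clock"],s["position"],s["ee_rot"],s["width"])
E
```

```text
scene [[369.2, 0.0, 251.7], [0.0, 369.2, 202.1], [0.0, 0.0, 1.0]] 0.023892939013744577 [[0.899, -0.438, -0.0, -0.485], [0.412, 0.846, 0.338, -0.263], [-0.148, -0.304, 0.941, -0.758], [0.0, 0.0, 0.0, 1.0]]
top [[499.1, 0.0, 254.1], [0.0, 499.1, 186.6], [0.0, 0.0, 1.0]] -0.0562320026564577 [[-0.002, -0.999, -0.032, 0.015], [0.993, -0.006, 0.121, -0.546], [-0.121, -0.031, 0.992, -0.865], [0.0, 0.0, 0.0, 1.0]]
0.1 [0.1442109  0.55614831 0.2415284 ] [-2.20765421e-04  1.26586199e-01  9.91955271e-01 -7.91531246e-04] 0.08527407076262687
```

View pics/scene0.png

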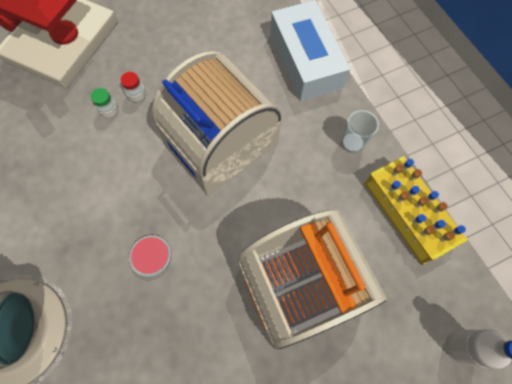

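View pics/top0.png

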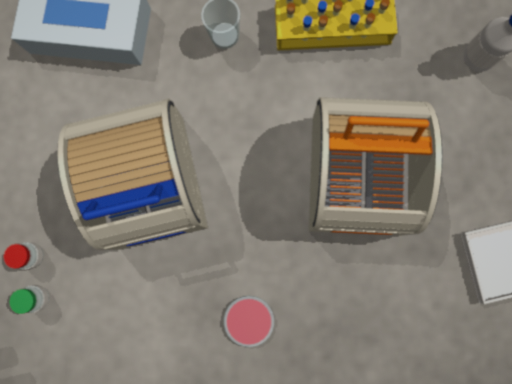

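The scene view shows the blue store at about (215,120) and the orange at about (315,280). In the top view blue is at about (130,175), yawed a bit, with its bar low in front. Orange is at about (377,165) with its bar at the rear, around row 130. Next I'll zoom in on the bars.

```bash
python3 - <<'E'
import cv2,numpy as np
s=cv2.imread("pics/scene0.png");t=cv2.imread("pics/top0.png")
def z(i,x,y,w=133,h=100):return cv2.resize(i[y:y+h,x:x+w],(399,300),interpolation=cv2.INTER_CUBIC)
# offsets: top-left corners (x,y), scale 3
cv2.imwrite("pics/z.png",np.vstack([np.hstack([z(s,150,70),z(t,60,150)]),np.hstack([z(s,270,210),z(t,310,90)])]))
E
```

```text
(no output)
```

View pics/z.png

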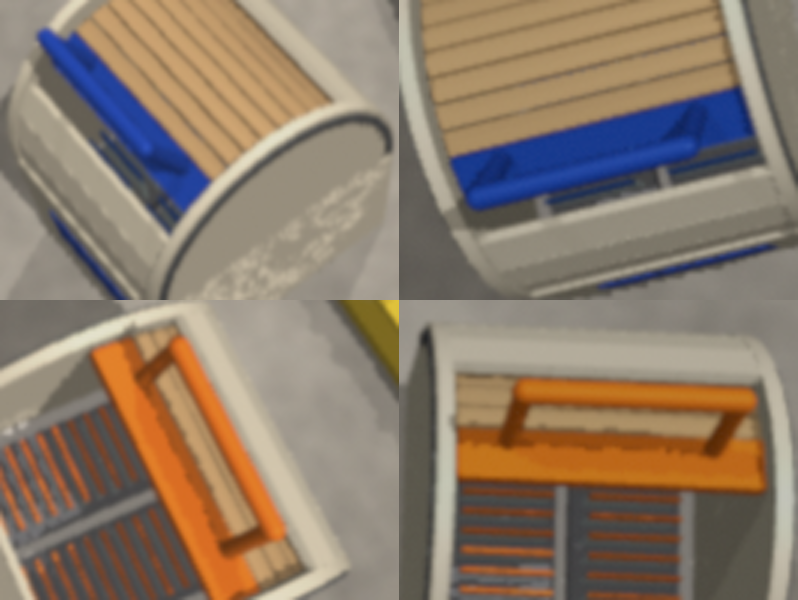

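The zoom shows the bars clearly. Bar ends, scene then top:
- **Blue:** (165,82)–(200.3,120) and (85.3,216)–(157.7,199.3).
- **Orange:** (330,224)–(363.7,290) and (350.7,120.7)–(427,124).

I'll triangulate those ends and the post bases.

```bash
cat >h.py <<'E'
import cv2,numpy as np
from rig import eyes
C={n:eyes.get_calibration(n) for n in("scene","top")}
def norm(n,p):
    c=C[n];return cv2.undistortPoints(np.array(p,float).reshape(-1,1,2),np.array(c["camera_matrix"]),np.array([c["k1"],0,0,0,0.])).reshape(-1,2).T
F=np.diag([1,-1,-1.])
P={n:F@np.array(C[n]["view"])[:3] for n in C}
def tri(ps,pt):
    X=cv2.triangulatePoints(P["scene"],P["top"],norm("scene",ps),norm("top",pt));X=(X[:3]/X[3]).T
    e=[np.abs((lambda q:q[:2]/q[2]-norm(n,p))(P[n]@np.c_[X,np.ones(len(X))].T)).max()*400 for n,p in(("scene",ps),("top",pt))]
    return X,e
def ray(n,p,z):
    V=np.array(C[n]["view"]);o=-V[:3,:3].T@V[:3,3];x,y=norm(n,[p])[:,0];d=V[:3,:3].T@[x,-y,-1];return o+d*(z-o[2])/d[2]
E
python3 - <<'E'
from h import *
np.set_printoptions(precision=4,suppress=True)
Z=lambda l,ox,oy:[(ox+a/3,oy+b/3) for a,b in l]
D={"blue":(Z([(45,36),(151,150)],150,70),Z([(76,198),(293,148)],60,150)),
"orange":(Z([(180,42),(281,240)],270,210),Z([(122,92),(351,102)],310,90)),
"oposts":(Z([(143,80),(228,248)],270,210),Z([(111,140),(313,150)],310,90)),
"bposts":(Z([(78,44),(175,162)],150,70),Z([(110,160),(312,113)],60,150))}
for k,(a,b) in D.items():
    X,e=tri(a,b);d=X[0]-X[1];print(k,X.tolist(),"mid",X.mean(0),"len",np.linalg.norm(d),"yaw",np.arctan2(-d[0],d[1]),e)
E
```

```text
blue [[0.48100853437145497, 0.24500569570800773, 0.2332116086255087], [0.5057733286967582, 0.14174152450320085, 0.23436507211202642]] mid [0.4934 0.1934 0.2338] len 0.106198467835487 yaw 0.23537460116018386 [np.float64(0.8790347068240778), np.float64(0.8837481357864982)]
orange [[0.6115698652583079, -0.12778739272419182, 0.24999135106758127], [0.6086607199776429, -0.23631498850954488, 0.23965018335019603]] mid [ 0.6101 -0.1821  0.2448] len 0.10905797505442731 yaw -0.026799163674182273 [np.float64(0.7097792505392109), np.float64(0.6167545317484202)]
oposts [[0.5991396881787886, -0.12973913957432018, 0.2004372829327576], [0.593946244524955, -0.22887655981464602, 0.200717783590605]] mid [ 0.5965 -0.1793  0.2006] len 0.09927375599578958 yaw -0.052338467304949725 [np.float64(0.3732727833924754), np.float64(0.31342548237695556)]
bposts [[0.49762046185069836, 0.22807839960830195, 0.23663589704988353], [0.5204787124668567, 0.13605978942910069, 0.2213741313950237]] mid [0.509  0.1821 0.229 ] len 0.09603564823255355 yaw 0.2434806884383048 [np.float64(0.9592759656132432), np.float64(0.9716031041025028)]
```

Blue is nearly shut (bar mid (0.493,0.193,0.234), yaw 0.235). Orange has q≈1.0 (bar mid (0.610,-0.181,0.245), yaw about -0.035). I'll raise the tool first, then go over to orange.

Emit:
{"method": "drive_tool", "body": {
  "rows": [
    [[0,0,-0.169],[0,0,4.5],6],
    [[0,0,-0.169],[0,0,4.5],6],
    [[0,0,-0.169],[3.3,-5.2,0],6],
    [[0,0,-0.169],[3.3,-5.2,0],6],
    [[0,0,-0.169],[3.3,-5.2,0],6],
    [[0,0,-0.169],[3.3,-5.2,0],6],
    [[0,0,-0.169],[3.3,-5.2,0],6],
    [[0,0,-0.169],[3.3,-5.2,0],6]
  ],
  "force": 20
}}

```text
clock: 1.1
position: [0.3429, 0.2428, 0.3321]
ee_rot: [0.0, 0.721, 0.693, 0.0]
contact_force: [1.7, 0.3, -0.4]
width: 0.0601
gripper_force: 0.0
```

Emit:
{"method": "drive_tool", "body": {
  "rows": [
    [[0,0,0],[3.3,-5.2,0],6],
    [[0,0,0],[3.3,-5.2,0],6],
    [[0,0,0],[3.3,-5.2,0],6],
    [[0,0,0],[3.3,-5.2,0],6],
    [[0,0,0],[3.3,-5.2,0],6],
    [[0,0,0],[3.3,-5.2,0],6],
    [[0,0,0],[3.3,-5.2,0],6],
    [[0,0,0],[3,-5.2,0],6]
  ]
}}

```text
clock: 2.1
position: [0.6042, -0.1732, 0.3317]
ee_rot: [-0.0, 0.719, 0.695, 0.0]
contact_force: [0.6, -0.2, -0.3]
width: 0.0597
gripper_force: 0.0
```

Emit:
{"method": "drive_tool", "body": {
  "rows": [
    [[0,0,0],[0.6,-0.8,-1],6],
    [[0,0,0],[0,0,-3],6],
    [[0,0,0],[0,0,-3],6],
    [[0,0,0],[0,0,-2],6],
    [[0,0,0],[0,0,0],6]
  ]
}}

```text
clock: 2.72
position: [0.6077, -0.1779, 0.2401]
ee_rot: [-0.003, 0.719, 0.695, -0.001]
contact_force: [-1.2, 0.6, -0.2]
width: 0.0599
gripper_force: 0.0
```

```bash
python3 - <<'E'
from rig import eyes
import cv2,numpy as np
s=eyes.get_image("scene")[:,:,::-1];t=eyes.get_image("top")[:,:,::-1]
z=lambda i,x,y:cv2.resize(i[y:y+150,x:x+150],(400,400),interpolation=cv2.INTER_CUBIC)
cv2.imwrite("pics/a.png",np.hstack([z(s,260,190),z(t,300,60)]))
E
```

```text
(no output)
```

View pics/a.png

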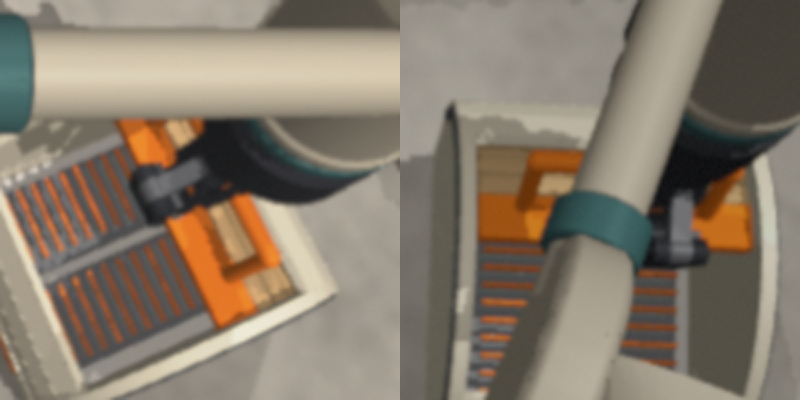

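The view shows the fingers straddling the orange bar, one in front at about (155,195) and one behind. Next I'll narrow them around it.

Emit:
{"method": "drive_tool", "body": {
  "rows": [
    [[0,0,0],[0,0,0],1.0],
    [[0,0,0],[0,0,0],1.0],
    [[0,0,0],[0,0,0],1.0],
    [[0,0,0],[0,0,0],1.0],
    [[0,0,0],[0,0,0],1.0]
  ],
  "force": 20
}}

```text
clock: 3.45
position: [0.6093, -0.1794, 0.2428]
ee_rot: [0.0, 0.719, 0.695, 0.0]
contact_force: [-1.2, -0.1, 2.6]
width: 0.0114
gripper_force: 19.6
```

Emit:
{"method": "drive_tool", "body": {
  "rows": [
    [[0,0,0],[-1.4,0.05,0.4],1.0],
    [[0,0,0],[-1.4,0.05,0.3],1.0],
    [[0,0,0],[-1.5,0.05,0.15],1.0],
    [[0,0,0],[-1.5,0.05,0],1.0],
    [[0,0,0],[0,0,0],1.0]
  ]
}}

```text
clock: 4.08
position: [0.5489, -0.1765, 0.2492]
ee_rot: [-0.002, 0.72, 0.694, -0.001]
contact_force: [0.3, 1.0, -8.3]
width: 0.0112
gripper_force: 20.3
```

Emit:
{"method": "drive_tool", "body": {
  "rows": [
    [[0,0,0],[-1.5,0.05,-0.3],1.0],
    [[0,0,0],[-1.5,0.05,-0.4],1.0],
    [[0,0,0],[-1.4,0.05,-0.45],1.0],
    [[0,0,0],[-1.4,0.05,-0.6],1.0],
    [[0,0,0],[0,0,0],1.0]
  ]
}}

```text
clock: 4.7
position: [0.4941, -0.1738, 0.232]
ee_rot: [-0.0, 0.72, 0.694, 0.002]
contact_force: [7.1, 3.0, -12.6]
width: 0.011
gripper_force: 20.1
```

Emit:
{"method": "drive_tool", "body": {
  "rows": [
    [[0,0,0],[-0.8,0.03,-0.8],1.0],
    [[0,0,0],[-0.8,0.03,-0.8],1.0],
    [[0,0,0],[0,0,0],1.0]
  ]
}}

```text
clock: 5.08
position: [0.4836, -0.1743, 0.2229]
ee_rot: [0.007, 0.72, 0.694, 0.006]
contact_force: [8.4, 6.9, 13.7]
width: 0.0112
gripper_force: 23.0
```

Emit:
{"method": "drive_tool", "body": {
  "rows": [
    [[0,0,0],[0.2,0,0.6],5],
    [[0,0,0],[0,0,0],5],
    [[0,0,0],[0,0,0],5],
    [[0,0,0],[0,0,3],6],
    [[0,0,0],[0,0,6],6],
    [[0,0,0],[-4,4,3],6],
    [[0,0,0],[-4,4,0],6],
    [[0,0,0],[-4,4,0],6]
  ]
}}

```text
clock: 6.08
position: [0.3588, -0.0549, 0.3423]
ee_rot: [-0.0, 0.72, 0.694, -0.0]
contact_force: [-0.1, -0.3, 0.4]
width: 0.0603
gripper_force: 0.0
```

```bash
python3 - <<'E'
from rig import eyes
import cv2,numpy as np
s=eyes.get_image("scene")[:,:,::-1];t=eyes.get_image("top")[:,:,::-1]
z=lambda i,x,y:cv2.resize(i[y:y+150,x:x+150],(400,400),interpolation=cv2.INTER_CUBIC)
cv2.imwrite("pics/b.png",np.hstack([z(s,230,190),z(t,300,100)]))
E
```

```text
(no output)
```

View pics/b.png

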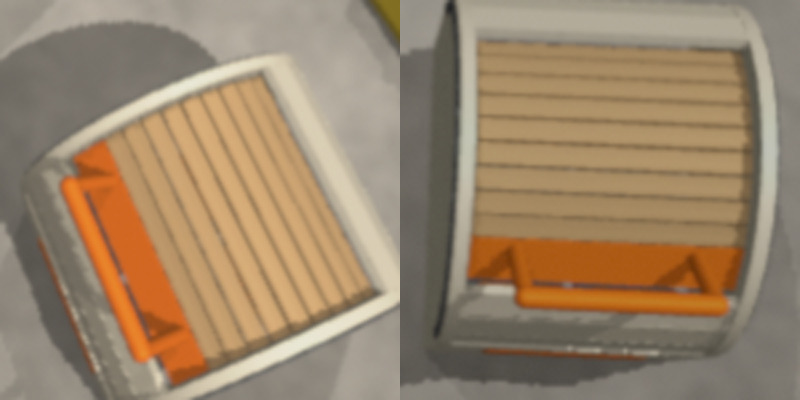

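The picture shows the orange tambour covering the opening with its bar low at the front. I'll check that by triangulation.

```bash
python3 - <<'E'
from h import *
k=150/400
X,e=tri([(230+72*k,190+185*k),(230+145*k,190+355*k)],[(300+123*k,100+297*k),(300+324*k,100+305*k)])
print(X,X.mean(0),e)
E
```

```text
[[ 0.48820821 -0.12285179  0.21983325]
 [ 0.48245814 -0.22660598  0.22736792]] [ 0.48533317 -0.17472888  0.22360058] [np.float64(0.5954042848801584), np.float64(0.5330536316776047)]
```

Triangulation puts the bar where a fully shut orange should have it (x 0.485, within the ~5 mm z bias). Next is blue, with its bar mid at about (0.493,0.193,0.239).

Emit:
{"method": "drive_tool", "body": {
  "rows": [
    [[0,0,0.135],[2.7,5,0],6],
    [[0,0,0.136],[2.7,5,0],6],
    [[0,0,0],[2.7,5,0],6],
    [[0,0,0],[2.7,5,0],6],
    [[0,0,0],[2.6,4.8,0],6],
    [[0,0,0],[0,0,-4],6],
    [[0,0,0],[0,0,-4],6],
    [[0,0,0],[0,0,-3],6]
  ]
}}

```text
clock: 7.18
position: [0.4942, 0.1918, 0.2298]
ee_rot: [-0.001, 0.619, 0.786, -0.002]
contact_force: [0.0, 0.2, -0.6]
width: 0.0598
gripper_force: 0.0
```

Emit:
{"method": "drive_tool", "body": {
  "rows": [
    [[0,0,0],[0,0,0],1.0],
    [[0,0,0],[0,0,0],1.0],
    [[0,0,0],[0,0,0],1.0],
    [[0,0,0],[0,0,0],1.0],
    [[0,0,0],[0,0,0],1.0]
  ],
  "force": 20
}}

```text
clock: 7.8
position: [0.4941, 0.1919, 0.2341]
ee_rot: [0.001, 0.619, 0.785, 0.0]
contact_force: [-4.1, -1.9, 5.6]
width: 0.0112
gripper_force: 19.9
```

Emit:
{"method": "drive_tool", "body": {
  "rows": [
    [[0,0,0],[1.3,0.3,0.6],1.0],
    [[0,0,0],[1.35,0.33,0.5],1.0],
    [[0,0,0],[1.4,0.34,0.35],1.0],
    [[0,0,0],[1.4,0.34,0.2],1.0],
    [[0,0,0],[0,0,0],1.0]
  ]
}}

```text
clock: 8.43
position: [0.5506, 0.2056, 0.2503]
ee_rot: [0.001, 0.619, 0.785, 0.002]
contact_force: [1.2, 0.2, 3.7]
width: 0.0111
gripper_force: 20.3
```

Emit:
{"method": "drive_tool", "body": {
  "rows": [
    [[0,0,0],[1.4,0.34,0.05],1.0],
    [[0,0,0],[1.4,0.34,-0.1],1.0],
    [[0,0,0],[1.4,0.34,-0.25],1.0],
    [[0,0,0],[1.4,0.33,-0.4],1.0],
    [[0,0,0],[0,0,0],1.0]
  ]
}}

```text
clock: 9.05
position: [0.6075, 0.2193, 0.2411]
ee_rot: [0.001, 0.619, 0.785, 0.001]
contact_force: [2.9, -1.1, -1.3]
width: 0.0112
gripper_force: 20.1
```

Emit:
{"method": "drive_tool", "body": {
  "rows": [
    [[0,0,0],[1.3,0.32,-0.55],1.0],
    [[0,0,0],[1.25,0.3,-0.65],1.0],
    [[0,0,0],[0,0,0],1.0],
    [[0,0,0],[0.6,0.15,-0.4],1.0],
    [[0,0,0],[0,0,0],1.0]
  ]
}}

```text
clock: 9.68
position: [0.6289, 0.2247, 0.2296]
ee_rot: [-0.004, 0.619, 0.786, -0.006]
contact_force: [-22.5, -8.5, 24.0]
width: 0.0114
gripper_force: 23.2
```

Emit:
{"method": "drive_tool", "body": {
  "rows": [
    [[0,0,0],[-0.5,-0.12,0.5],5],
    [[0,0,0],[0,0,0],5],
    [[0,0,0],[0,0,0],5],
    [[0,0,0],[0,0,3],6],
    [[0,0,0],[0,0,6],6],
    [[0,0,0],[-5,0,3],6],
    [[0,0,0],[-6,-1,0],6],
    [[0,0,0],[-6,-1,0],6]
  ]
}}

```text
clock: 10.68
position: [0.4606, 0.2055, 0.3508]
ee_rot: [0.0, 0.619, 0.785, 0.001]
contact_force: [0.1, -0.2, 0.6]
width: 0.0599
gripper_force: 0.0
```

Emit:
{"method": "drive_tool", "body": {
  "rows": [
    [[0,0,0],[-5,-2,0],6],
    [[0,0,0],[-5,-3,0],6],
    [[0,0,0],[0,0,0],6]
  ]
}}

```text
clock: 11.05
position: [0.3583, 0.1543, 0.3513]
ee_rot: [0.0, 0.619, 0.785, 0.0]
contact_force: [0.3, 0.8, 0.6]
width: 0.0596
gripper_force: 0.0
```

```bash
python3 - <<'E'
from rig import eyes
import cv2
cv2.imwrite("pics/c.png",eyes.get_image("top")[:,:,::-1])
E
```

```text
(no output)
```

View pics/c.png

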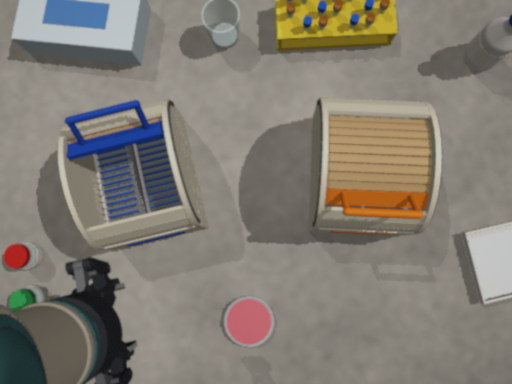

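The top view shows blue fully open, with its bar at the rear near (105,112). Orange is shut, with its bar at about (385,212), and the gripper is clear of both.

```bash
python3 -c "
from rig import job
print(job.sign_off())"
```

```text
the job is handed in; nothing more can be done
None
```

The orange store was rolled shut first and then the blue store fully open, each to its stop, with the gripper clear of both; I handed the job in at about 11 s of the 51 s allowed, and the sign-off gave no verdict.

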